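Read a culture dish with the hand lens

ROBOT

A 6-joint arm with a two-finger parallel gripper is mounted at the origin on the work surface. World frame = base frame: x ahead of the robot, y to its left, z up, the work surface at z = 0. Lengths are in m, angles in rad, forces in N, time in s.
With the tool pointing down it reaches from about 0.35 to 0.85 m from the base axis. Payload 8.1 kg.
Tool frame: the origin (TCP) lies on the centre line of the jaws, within the pads' length; the fingertips stand 17 mm ahead of it and the grasp point (between the pads) lies 2 mm behind it; z points along the fingers, y is the line along which they close (so a half turn about z gives the same grasp; the last joint's range is limited). The gripper opens to 93 mm and grips with 3 to 60 N. Pads are 15 mm wide; open, the fingers measure 128 mm over their backs; the gripper's body (75 mm by 188 mm) begins 65 mm behind the grasp point.
Start: joints at [-1.277, 0.13, 1.488, -0, 1.523, -0.085], TCP at [0.222, -0.557, 0.206] pointing down, gripper open.
Joint ranges: [-2.96, 2.96], [-0.89, 2.26], [0.02, 2.5], [-1.34, 4.48], [0, 2.73], [-2.66, 2.66]. Speed limits (rad/s): [2.39, 2.39, 2.79, 3.14, 3.14, 3.14].

INTERFACE

Orientations are given as a rotation vector (axis times angle).
In Python, from plant import status, eyes, robot gives the robot as it stands. The module is installed in compiled form; this text tells all that it offers.
- The arm moves only by the tool servo_tool, never from a script. Its argument "plan" is text: rows parted by semicolons, each of 4 numbers parted by spaces: the shift along the tool's x, y, z in m, then the turn about the tool's z in degrees. A call has 1 to 12 rows; each row is the pose to reach, as a shift and turn from the pose commanded when the call began, along the tool's axes at that moment; what a row does not reach only later rows make up. A row lasts 1/12 s, in which the tool goes at most 41.7 mm and 7.16 degrees, less where a joint would pass 70% of its speed; a pose out of reach is approached as far as the arm can. A call with a gripper value outside its range is refused whole. "grip" is the closure, from -1 (fully open) to 1 (shut), set as the call begins (left out, the last holds). The fingers move at their own pace and stop on an object; "grip_force" is the grip in N (left out, the last holds). Time passes only in rows, so rows that repeat a pose let the fingers close. It gives the time, the measured TCP pose, the force, the opening and the grip force at its end, in the units of the state.
- status.read_state(): the state, without advancing time (a new reading comes with each control period).
- eyes.read_camera(name): name is "scene" or "top" or "wrist"; returns a dict with "image" (384x512x3 uint8, blue, green, red), "fovy" (degrees; the focal length in pixels is half the picture's height over the tangent of half this angle, whatever the lens; pixels are square), "cx", "cy" (the principal point, pixels), "world_from_camera" (4x4, takes a point from camera to world coordinates); the wrist camera has in their place "hand_eye" (4x4, takes a point from camera to tool coordinates, whose origin is the TCP and whose axes are the flange's). Camera axes: x right, y down, z forward; pixel columns grow to the right and rows downward; lengths in m; the calibration is good to about 2 mm. A picture is of the moment at which its call begins: read the wrist's pose just before it. There is no depth.
- robot.close_job(): hands the job in; it is judged then, once.
The state is a dict: "t": time; "q": joint angles; "dq": joint speeds; "joint_torque": joint torques, N m; "tool_pos": TCP position; "orientation": TCP orientation; "force": force on the tool from outside, world axes, zero at the start; "wrist_torque": the same for the moment, N m; "opening": finger opening in m; "gripper_force": force on a finger pad.
Only numpy, scipy, OpenCV 4.12 (cv2) and the standard library are available. Lean on these libraries where they do the work, as an engineer would, in place of code of your own. Each camera call takes 0.05 s, during which the arm holds its last target. There are 200 camera calls.

TASK

Take the hand lens from its grey cradle by its blue handle, gripping gently because the handle is thin plastic (keep the grip under 35 N), and hold it level over the middle of the yellow dish, with the lens at the height that the orange disc on the focus gauge marks. Hold it still there for a few seconds, and finish still holding it there; leave the dishes, the gauge and everything else on the bench where they are.

Things in the scene. Friction and masses are not known exactly. Their poses are not given: they have to be found in the camera images.
- lens: hand lens, about 90 g, lying level in the cradle. Round black frame 77 mm across and 10 mm thick with clear glass; a blue straight handle, 104 mm long, 18 mm wide, 14 mm high, runs from 48 to 152 mm from the lens's centre in the lens's own -x direction. Origin: centre of the frame's underside; z up (the lens's optical axis), x from handle towards glass
- lens_mid (a point): centre of the glass, 5 mm above the lens's underside: this point is brought over the dish and to the height of the orange disc
- lens_grip (a point): where to grip the handle: on its middle line, 85 mm from the lens's centre (lens frame -0.085, 0, 0.007), 20 mm from the centre of mass, which lies about 65 mm from the lens's centre. Pinch it across its 18 mm width (lens y). In the cradle it is about 37 mm above the bench
- cradle: fixed grey cradle: base 225 x 70 x 8 mm, two blocks 50 mm wide and 30 mm high carry the lens frame and the handle's end (126 to 148 mm from the lens's centre), there with cheeks 38 mm high and 3 mm of play beside the handle. Between the blocks 110 mm are free, 22 mm of room below the handle. Lift the lens straight up. Origin: on the bench below the lens's centre, axes as the lens
- dish_yellow: the dish to be read: yellow, a closed round dish, 90 mm diameter, 16 mm high, with a white gridded window 72 mm across in its top and a coloured rim and side; loose, lying in the red tray. Origin: centre of its underside, z up
- dish_blue: blue, a closed round dish, 90 mm diameter, 16 mm high, with a white gridded window 72 mm across in its top and a coloured rim and side; loose, lying in the red tray. Origin: centre of its underside, z up
- dish_green: green, a closed round dish, 90 mm diameter, 16 mm high, with a white gridded window 72 mm across in its top and a coloured rim and side; loose, lying in the red tray. Origin: centre of its underside, z up
- tray: fixed red tray, 130 x 370 mm (long along its y), walls 14 mm high, floor 4 mm thick, holding the three dishes in a row 115 mm apart in any order. Origin: centre of its underside
- gauge: fixed focus gauge: dark round base 72 mm across and 14 mm high, with a steel post 10 mm thick up to 207 mm height. Origin: centre of its underside, on the bench
- focus_mark (a point): centre of the orange disc (44 mm across, 6 mm thick, horizontal) on the gauge's post, at half its thickness; its height above the bench, 100 to 150 mm, is the height at which the lens's middle must be held. The disc stays where it is unless pushed
- flask_a: conical glass flask with a brown cap, 72 mm across, 128 mm high; bystander. Origin: centre of its underside
- flask_b: another flask, the same; bystander
- beaker: glass beaker, 68 mm across, 85 mm high; bystander. Origin: centre of its underside
- tip_box: blue box with a clear lid, 85 x 120 mm, 64 mm high; bystander. Origin: centre of its underside
Not all that is in view belongs to the job. Of the things like the lens, leave any that is green or turquoise; of the rest the smaller one is meant.

How it is judged:
On the way, in this order (a step that is already met when the one before it is completed fails the run):
1. the lens is lifted at least 15 mm straight out of its cradle, in the fingers (height (world z) of lens above 0.045 m and contact force between the fingers and lens above 1 N and contact force between lens and cradle below 0.2 N), for 0.2 s.
2. the lens is held still and level over the yellow dish at the marked height for 1.5 s (horizontal distance between lens_mid and dish_yellow below 0.015 m and z of lens_mid in the frame of focus_mark between -0.008 and 0.008 m and angle between lens's own z axis and vertical below 0.12 rad and linear speed of lens below 0.03 m/s and contact force between the fingers and lens above 1 N), for 1.5 s.
At the end, for the whole second after the job is handed in: The fingers hold the lens still: centre of the glass within 15 mm (sideways) of the middle of the yellow dish and within 8 mm of the height of the orange disc, tilted less than 0.12 rad (7 degrees), touching nothing but the fingers (all of step 2 and contact force between lens and gauge below 0.2 N and contact force between lens and dish_yellow below 0.2 N and contact force between lens and dish_blue below 0.2 N and contact force between lens and dish_green below 0.2 N and contact force between lens and cradle below 0.2 N and contact force between lens and tray below 0.2 N); the arm keeps its last pose, push and grip.
It fails at once if the lens is gripped with more than 37 N a finger (74 N for both together) (contact force between the fingers and lens above 74 N).
It fails at once if a dish is moved more than 10 mm (distance of any of dish_yellow, dish_blue, dish_green from where it was at the start of the episode above 0.01 m).
It fails at once if the orange disc is moved more than 4 mm (distance of focus_mark from where it was at the start of the episode above 0.004 m).
It fails at once if a bystander is moved more than 15 mm (distance of any of flask_a, flask_b, beaker, tip_box from where it was at the start of the episode above 0.015 m).
It also fails if it takes over 48 s, if anything falls off the work surface, if the arm or the gripper's body presses on something with over 40 N, if the wrist force passes 120 N, or if a joint passes its speed limit or range.

## Working session

There is one attempt and no reset: what is moved stays moved. The work goes in short steps, Python scripts to look and compute and a tool call to move; the robot and the scene stay as the last step left them, time stands still between calls to the robot, and variables do not carry over. Pictures are saved under pics/ and viewed, at most 10 in all, crops included, and the job is handed in when it is done.

Besides the shell and the picture viewer there is one more tool, called after "Request:" by a JSON object that holds its "name" and its "arguments", one argument or row to a line. servo_tool: Moves the arm, as the interface text tells. Its arguments: {"type":"object","properties":{"plan":{"type":"string"},"grip":{"type":"number"},"grip_force":{"type":"number"}},"required":["plan"]}

```bash
mkdir -p pics; cat > h.py <<'E'
import numpy as np, cv2
from plant import status, eyes, robot
from scipy.spatial.transform import Rotation as R
def cam(n):
    s=status.read_state(); c=eyes.read_camera(n); im=c["image"]
    if "world_from_camera" in c: T=np.array(c["world_from_camera"])
    else:
        W=np.eye(4); W[:3,:3]=R.from_rotvec(s["orientation"]).as_matrix(); W[:3,3]=s["tool_pos"]; T=W@np.array(c["hand_eye"])
    f=im.shape[0]/2/np.tan(np.radians(c["fovy"])/2)
    return im,dict(T=T,f=f,cx=c["cx"],cy=c["cy"])
def ray(k,u,v):
    d=k["T"][:3,:3]@np.array([(u-k["cx"])/k["f"],(v-k["cy"])/k["f"],1]); return k["T"][:3,3],d
def onz(k,u,v,z):
    o,d=ray(k,u,v); return o+d*(z-o[2])/d[2]
def proj(k,p):
    c=np.linalg.inv(k["T"])@np.append(p,1); return np.array([k["cx"]+k["f"]*c[0]/c[2],k["cy"]+k["f"]*c[1]/c[2]])
def meet(k1,p1,k2,p2):
    o1,d1=ray(k1,*p1);o2,d2=ray(k2,*p2)
    s=np.linalg.lstsq(np.c_[d1,-d2],o2-o1,rcond=None)[0]; a=o1+s[0]*d1;b=o2+s[1]*d2
    return (a+b)/2,np.linalg.norm(a-b)
E
python3 - <<'E'
from h import *
import pickle
d={}
for n in("scene","top","wrist"):
    im,k=cam(n); cv2.imwrite(f"pics/{n}0.png",im); d[n]=(im,k); print(n,k["f"],k["cx"],k["cy"],k["T"].round(3).tolist())
pickle.dump(d,open("d0.pkl","wb"))
print(status.read_state())
E
```

```text
scene 358.9117665905449 256.411922156992 193.79427648390148 [[0.778, 0.511, -0.365, 0.833], [0.628, -0.636, 0.448, -0.487], [-0.003, -0.578, -0.816, 0.963], [0.0, 0.0, 0.0, 1.0]]
top 483.3010215568768 255.72832140576165 193.14263227315178 [[-0.001, -0.998, 0.068, 0.309], [-1.0, 0.001, -0.005, -0.0], [0.005, -0.068, -0.998, 1.845], [0.0, 0.0, 0.0, 1.0]]
wrist 319.47597254535947 264.32746993811696 190.55184666198107 [[0.369, -0.889, -0.27, 0.295], [-0.93, -0.353, -0.106, -0.527], [-0.002, 0.29, -0.957, 0.384], [0.0, 0.0, 0.0, 1.0]]
{'t': 0.15, 'q': array([-1.27739034e+00,  1.30998747e-01,  1.48900776e+00,  2.69390766e-05,
        1.52301966e+00, -8.53893957e-02]), 'dq': array([ 1.58805566e-03, -3.82798125e-03, -4.12560079e-03, -2.78073997e-05,
       -1.93875205e-04, -1.70911129e-03]), 'joint_torque': array([ 1.66836517e-04, -5.60477400e+01, -4.92334163e+01,  7.67526124e-02,
        3.06458061e-02, -5.22464870e-05]), 'tool_pos': array([ 0.22178532, -0.55701486,  0.20503358]), 'orientation': array([-3.08401146e+00, -5.91188491e-01,  1.91654144e-04]), 'force': array([ 0.91397694, -0.7463295 ,  0.14783027]), 'wrist_torque': array([0.04283985, 0.04131623, 0.00812773]), 'gripper_force': 0.0, 'opening': 0.09299130826752776}
```

View pics/scene0.png

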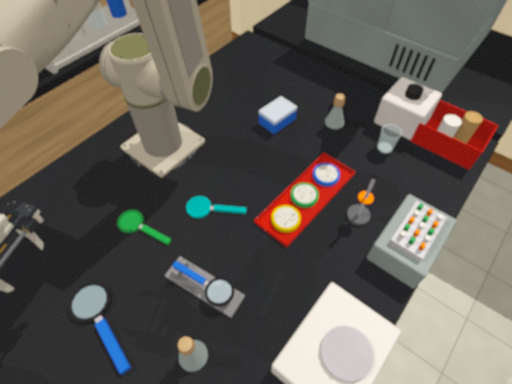

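View pics/top0.png

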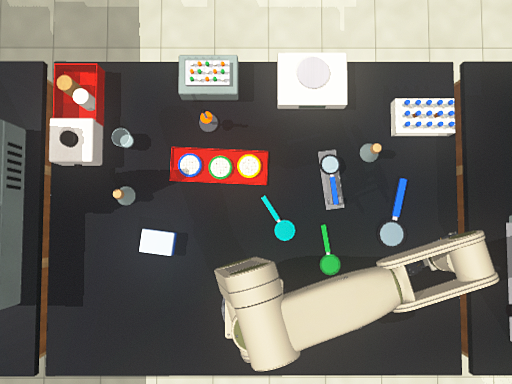

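The scene view shows four lens-like things: green (130,222), turquoise (200,207), a large one with a blue handle (90,303), and the one in the grey cradle with a blue handle (218,290). The cradle lens is the smaller of the two that are neither green nor turquoise, so I choose it. From the top it is at (331,163) with its handle at (335,190). The yellow dish is at (249,166) and the orange disc at (207,118).

```bash
python3 - <<'E'
from h import *
import pickle
d=pickle.load(open("d0.pkl","rb"))
def comps(im,lo,hi,roi,mn=8):
    h=cv2.cvtColor(im,cv2.COLOR_BGR2HSV); m=cv2.inRange(h,lo,hi); z=np.zeros_like(m); x0,y0,x1,y1=roi; z[y0:y1,x0:x1]=m[y0:y1,x0:x1]
    n,l,s,c=cv2.connectedComponentsWithStats(z)
    return [(s[i,4],s[i,:4].tolist(),c[i].round(1).tolist()) for i in range(1,n) if s[i,4]>=mn],z
S,kS=d["scene"];T,kT=d["top"]
B=((105,150,80),(125,255,255));O=((6,170,150),(18,255,255));Y=((22,150,120),(34,255,255))
for nm,rt,rs in(("B",(315,145,348,215),(160,250,215,295)),("O",(190,100,225,130),(350,180,385,210)),("Y",(235,150,265,185),(265,200,305,235))):
    c=globals()[nm]; print(nm,comps(T,*c,rt)[0],comps(S,*c,rs)[0])
for nm,im,k,roi in(("top",T,kT,(315,145,348,215)),("scene",S,kS,(160,250,215,295))):
    _,m=comps(im,*B,roi); p=np.argwhere(m)[:,::-1]
    w=np.array([onz(k,u,v,.044)[:2] for u,v in p]); c,e,a=cv2.minAreaRect(w.astype(np.float32)*1000)
    mu=w.mean(0);V=np.linalg.svd(w-mu)[2][0];s=(w-mu)@V; print(nm,"handle",mu.round(4),"dir",V.round(3),"ext",s.min().round(3),s.max().round(3),c,e,a)
for nm,k,im,roi in(("top",kT,T,(235,150,265,185)),("scene",kS,S,(265,200,305,235))):
    _,m=comps(im,*Y,roi); p=np.argwhere(m)[:,::-1].astype(np.float32); e=cv2.fitEllipse(cv2.convexHull(p)); print(nm,"dish",e,onz(k,*e[0],.018))
print("lens top approx",onz(kT,331,163,.037))
cO=[comps(T,*O,(190,100,225,130))[0],comps(S,*O,(350,180,385,210))[0]]
a,b=[max(c)[2] for c in cO]; print("disc",meet(kT,a,kS,b), "gauge base",onz(kS,359,214,.014))
cr=[cv2.resize(x,None,fx=4,fy=4,interpolation=cv2.INTER_CUBIC) for x in(S[240:330,150:250],S[165:235,335:395])]
hh=max(c.shape[0] for c in cr); cr=[cv2.copyMakeBorder(c,0,hh-c.shape[0],0,0,cv2.BORDER_CONSTANT) for c in cr]
cv2.imwrite("pics/crop1.png",np.hstack(cr))
E
```

```text
B [(np.int32(134), [330, 177, 9, 27], [333.8, 190.3])] [(np.int32(221), [172, 261, 33, 23], [187.9, 271.8])]
O [(np.int32(27), [205, 111, 7, 9], [208.7, 115.6])] [(np.int32(127), [358, 190, 16, 15], [365.4, 197.6])]
Y [(np.int32(122), [237, 155, 23, 23], [248.1, 166.5])] [(np.int32(186), [271, 205, 30, 27], [285.3, 220.9])]
top handle [ 0.4415 -0.3015] dir [-0.991 -0.133] ext -0.05 0.049 (441.98846435546875, -301.2530517578125) (99.5052490234375, 18.50814437866211) 7.7980451583862305
scene handle [ 0.4401 -0.3012] dir [0.992 0.127] ext -0.053 0.052 (439.573974609375, -300.8349914550781) (104.4250259399414, 18.607385635375977) 9.070670127868652
top dish ((248.45974731445312, 165.65943908691406), (22.962032318115234, 23.403362274169922), 172.56588745117188) [0.53767215 0.01781552 0.018     ]
scene dish ((285.576171875, 217.98780822753906), (26.64310646057129, 29.062801361083984), 94.28358459472656) [0.53807041 0.01744667 0.018     ]
lens top approx [ 0.54511385 -0.29341105  0.037     ]
disc (array([0.70714828, 0.16046919, 0.12018294]), np.float64(0.00016427902098310062)) gauge base [0.70635787 0.17448792 0.014     ]
```

View pics/crop1.png

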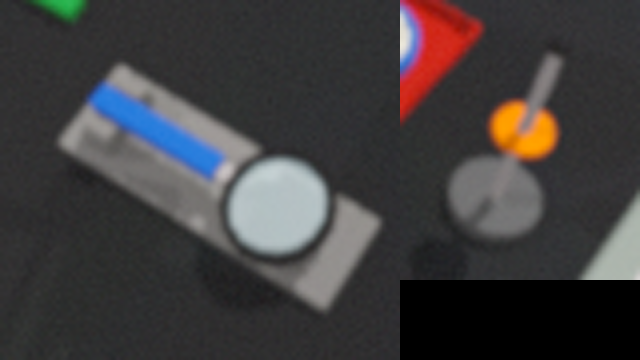

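The crop confirms the choice: a blue handle and a clear lens in the grey cradle at about scene (187,272)/(219,291). The orange disc on its post is at (366,197). Top and scene agree on the handle (0.4405,-0.301, yaw 7.5°) and on the dish (0.538,0.0175). The disc height (~0.12) needs a closer look with the wrist camera first.

Request:
{"name": "servo_tool", "arguments": {
  "plan": "0 0 -0.04 0;0.15 -0.13 -0.075 14.3;0.5 -0.445 -0.075 14.3;0.5 -0.445 -0.075 14.3;0.5 -0.445 -0.075 14.3;0.5 -0.445 -0.075 14.3;0.5 -0.445 -0.075 14.3;0.5 -0.445 -0.075 14.3;0.5 -0.445 -0.075 14.3;0.5 -0.445 -0.075 14.3;0.5 -0.445 -0.075 14.3;0.5 -0.445 -0.075 14.3",
  "grip": -1
}}

```text
t: 1.15
tool_pos: [0.4273, -0.1468, 0.2716]
orientation: [3.135, 0.202, 0.0]
force: [0.7, -0.7, 0.9]
opening: 0.0931
gripper_force: 0.0
```

```bash
cat >> h.py <<'E'
def go(x,y,z,yaw):
    s=status.read_state(); M=R.from_rotvec(s["orientation"]).as_matrix()
    c=np.degrees(np.arctan2(M[1,0],M[0,0]))
    print("t",round(s["t"],2),"pos",s["tool_pos"].round(4),"yaw",c.round(2),"MOVE",(M.T@(np.array([x,y,z])-s["tool_pos"])).round(4),"turn",(c-yaw).round(2),"F",s["force"].round(1),"op",s["opening"].round(4),"gf",round(s["gripper_force"],1))
E
python3 -c "
from h import *
go(.52,.04,.28,7.4)"
```

```text
Traceback (most recent call last):
  File "h.py", line 24, in go
    print("t",round(s["t"],2),"pos",s["tool_pos"].round(4),"yaw",c.round(2),"MOVE",(M.T@(np.array([x,y,z])-s["tool_pos"])).round(4),"turn",(c-yaw).round(2),"F",s["force"].round(1),"op",s["opening"].round(4),"gf",round(s["gripper_force"],1))
                                                                                                                                                                                         ^^^^^^^^^^^^^^^^^^
AttributeError: 'float' object has no attribute 'round'
```

Request:
{"name": "servo_tool", "arguments": {
  "plan": "0.12 -0.17 -0.01 0;0.12 -0.17 -0.01 0;0.12 -0.17 -0.01 0;0.12 -0.17 -0.01 0;0.12 -0.17 -0.01 0;0.12 -0.17 -0.01 0;0.12 -0.17 -0.01 0;0.12 -0.17 -0.01 0;0.12 -0.17 -0.01 0"
}}

```text
t: 1.9
tool_pos: [0.5237, 0.0342, 0.2813]
orientation: [3.135, 0.201, -0.001]
force: [0.2, 0.6, 0.2]
opening: 0.093
gripper_force: 0.0
```

```bash
sed -i 's/s\["opening"\].round(4)/round(float(s["opening"]),4)/' h.py
cat > look.py <<'E'
import sys,pickle
from h import *
n=sys.argv[1]; im,k=cam("wrist"); cv2.imwrite(f"pics/{n}.png",im); pickle.dump((im,k),open(n+".pkl","wb"))
go(.58,.16,.28,7.4)
print("disc exp",proj(k,[.707,.163,.12]),"dish exp",proj(k,[.538,.0175,.02]))
E
python3 look.py w1
```

```text
t 1.95 pos [0.5237 0.034  0.2814] yaw 7.3 MOVE [ 0.0718 -0.1178  0.0014] turn -0.1 F [-0.2  0.  -0.8] op 0.0933 gf 0.0
disc exp [149.86107605 -43.4965841 ] dish exp [277.76941528 143.9804555 ]
```

View pics/w1.png

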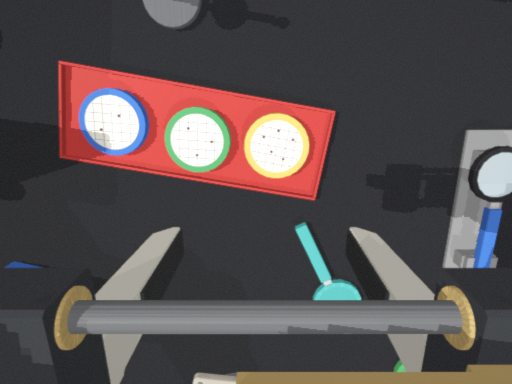

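Wrist view 1: the yellow dish is at (277,146), which matches the prediction (278,144). The disc is just out of frame at the top, so I go forward and take two views of it.

Request:
{"name": "servo_tool", "arguments": {
  "plan": "0.12 -0.01 -0.02 0;0.12 -0.01 -0.02 0;0.12 -0.01 -0.02 0;0.12 -0.01 -0.02 0;0.12 -0.01 -0.02 0;0.12 -0.01 -0.02 0"
}}

```text
t: 2.45
tool_pos: [0.6414, 0.0593, 0.3011]
orientation: [3.135, 0.2, -0.002]
force: [-0.8, -0.1, -0.1]
opening: 0.0928
gripper_force: 0.0
```

```bash
python3 look.py w2
```

```text
t 2.5 pos [0.6411 0.0595 0.302 ] yaw 7.32 MOVE [-0.0478 -0.1075  0.022 ] turn -0.08 F [ 0.6 -0.1 -0.5] op 0.0926 gf 0.0
disc exp [176.95737287  93.87946839] dish exp [282.85252339 219.29371635]
```

Request:
{"name": "servo_tool", "arguments": {
  "plan": "0.02 -0.18 0 0;0.02 -0.18 0 0;0.02 -0.18 0 0;0.02 -0.18 0 0;0.02 -0.18 0 0;0.02 -0.18 0 0;0.02 -0.18 0 0;0.02 -0.18 0 0"
}}

```text
t: 3.17
tool_pos: [0.6383, 0.2401, 0.3027]
orientation: [3.135, 0.201, 0.002]
force: [0.6, -0.9, 0.3]
opening: 0.0932
gripper_force: 0.0
```

```bash
python3 look.py w3; python3 - <<'E'
from h import *
import pickle
ps=[];im2=[]
for n in("w2","w3"):
    im,k=pickle.load(open(n+".pkl","rb")); h=cv2.cvtColor(im,cv2.COLOR_BGR2HSV); m=cv2.inRange(h,(5,170,120),(18,255,255))
    m[260:]=0
    p=np.argwhere(m)[:,::-1].astype(np.float32); e=cv2.fitEllipse(cv2.convexHull(p)); print(n,len(p),p.min(0),p.max(0),e); ps.append((k,e[0])); im2.append(im)
P,g=meet(*ps[0],*ps[1]); print(P,g)
for k,c in ps: print(proj(k,P),c, "44mm px",k["f"]*.044/np.linalg.norm(P-k["T"][:3,3]))
cv2.imwrite("pics/w23.png",cv2.resize(np.hstack(im2),(800,300)))
E
```

```text
t 3.22 pos [0.6385 0.2398 0.3025] yaw 7.3 MOVE [-0.0682  0.0717  0.0224] turn -0.1 F [-0.  -0.9 -0.1] op 0.0929 gf 0.0
disc exp [341.71733594 113.10586146] dish exp [396.821087   231.16449826]
w2 161 [175.  96.] [311. 248.] ((238.8436279296875, 171.1693115234375), (123.9505615234375, 194.8281707763672), 154.42774963378906)
w3 12 [390. 203.] [419. 214.] ((404.5574035644531, 196.5136260986328), (15.060212135314941, 26.81228256225586), 105.7806167602539)
[0.63411481 0.08641911 0.15251478] 0.008113328022200897
[238.29900954 174.97441375] (238.8436279296875, 171.1693115234375) 44mm px 41.45652767640268
[405.18172407 192.80538281] (404.5574035644531, 196.5136260986328) 44mm px 37.27342338726075
```

View pics/w23.png

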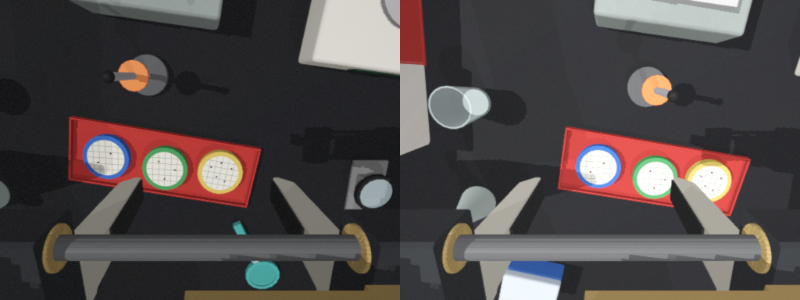

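The two wrist views show the disc at about (170,96) and (327,115), paler than in the scene picture. The mask needs a looser threshold and a region of interest.

```bash
python3 - <<'E'
from h import *
import pickle
ps=[]
for n,(cx,cy) in(("w2",(170,96)),("w3",(327,115))):
    im,k=pickle.load(open(n+".pkl","rb")); h=cv2.cvtColor(im,cv2.COLOR_BGR2HSV); m=cv2.inRange(h,(4,90,70),(22,255,255))
    z=np.zeros_like(m); z[cy-40:cy+40,cx-40:cx+40]=m[cy-40:cy+40,cx-40:cx+40]
    nn,l,s,_=cv2.connectedComponentsWithStats(z); p=np.argwhere(np.isin(l,[i for i in range(1,nn) if s[i,4]>15]))[:,::-1].astype(np.float32)
    e=cv2.fitEllipse(cv2.convexHull(p)); c=cv2.minEnclosingCircle(p); print(n,len(p),p.min(0),p.max(0),e,c); ps.append((k,e[0]))
P,g=meet(*ps[0],*ps[1]); print(P,g)
for k,c in ps: print("44mm px",k["f"]*.044/np.linalg.norm(P-k["T"][:3,3]))
d=pickle.load(open("d0.pkl","rb")); kS=d["scene"][1]; print(proj(kS,P),"scene seen 366,197.5")
for a in ps: print(meet(*a,kS,(365.8,197.6)))
E
```

```text
w2 1111 [151.  76.] [190. 117.] ((170.02980041503906, 96.4548568725586), (39.01758575439453, 42.554386138916016), 142.36337280273438) ((169.94186401367188, 96.18216705322266), 21.337318420410156)
w3 1014 [309.  96.] [348. 135.] ((328.4070129394531, 115.01332092285156), (38.48153305053711, 40.378448486328125), 37.827510833740234) ((328.61700439453125, 115.01371002197266), 20.311044692993164)
[0.70268093 0.17429789 0.1057065 ] 0.00013259451303870786
44mm px 36.11307328007926
44mm px 36.58461493820394
[365.12216688 196.5951867 ] scene seen 366,197.5
(array([0.70386057, 0.17602065, 0.10057602]), np.float64(0.0027444304331247686))
(array([0.7040719 , 0.17402808, 0.10341366]), np.float64(0.003095934143733763))
```

Disc centre is (0.703,0.174,0.105). Its xy matches the gauge base, its size is 39 px as expected, and the two rays miss each other by only 0.1 mm. The lens middle will go to z ≈ 0.105. Next, move over the handle.

Request:
{"name": "servo_tool", "arguments": {
  "plan": "-0.25 0.51 0.05 0;-0.25 0.51 0.05 0;-0.25 0.51 0.05 0;-0.25 0.51 0.05 0;-0.25 0.51 0.05 0;-0.25 0.51 0.05 0;-0.25 0.51 0.05 0;-0.25 0.51 0.05 0;-0.25 0.51 0.05 0;-0.25 0.51 0.05 0;-0.25 0.51 0.05 0;-0.25 0.51 0.05 0"
}}

```text
t: 4.22
tool_pos: [0.4765, -0.2331, 0.2581]
orientation: [3.134, 0.199, 0.001]
force: [0.8, -1.1, 0.1]
opening: 0.093
gripper_force: 0.0
```

```bash
python3 -c "
from h import *
go(.4555,-.2993,.20,7.4)"
```

```text
t 4.22 pos [ 0.4765 -0.2331  0.2581] yaw 7.26 MOVE [-0.0292  0.0629  0.0581] turn -0.14 F [ 0.8 -1.1  0.1] op 0.093 gf 0.0
```

Request:
{"name": "servo_tool", "arguments": {
  "plan": "-0.029 0.063 0.055 0;-0.029 0.063 0.055 0;-0.029 0.063 0.055 0;-0.029 0.063 0.055 0;-0.029 0.063 0.055 0"
}}

```text
t: 4.63
tool_pos: [0.4572, -0.2968, 0.203]
orientation: [-3.135, -0.199, -0.0]
force: [-0.1, 0.4, -0.3]
opening: 0.0926
gripper_force: 0.0
```

```bash
cat > hand.py <<'E'
import sys
from h import *
n=sys.argv[1]; zt=float(sys.argv[2]); im,k=cam("wrist"); cv2.imwrite(f"pics/{n}.png",im)
go(.4555,-.2993,.036,7.4); e=proj(k,[.4405,-.301,.044]); print("exp",e)
h=cv2.cvtColor(im,cv2.COLOR_BGR2HSV); m=cv2.inRange(h,(100,120,50),(125,255,255))
nn,l,s,c=cv2.connectedComponentsWithStats(m)
for i in range(1,nn):
    if s[i,4]<150: continue
    p=np.argwhere(l==i)[:,::-1]; w=np.array([onz(k,u,v,zt)[:2] for u,v in p]); r=cv2.minAreaRect(w.astype(np.float32)*1000)
    print(s[i],c[i].round(),[np.round(x,1) for x in r])
E
python3 hand.py w4 .044
```

```text
t 4.68 pos [ 0.4582 -0.2964  0.2039] yaw 7.34 MOVE [-0.0033  0.0024  0.1679] turn -0.06 F [ 0.7  1.4 -0.2] op 0.0933 gf 0.0
exp [266.56185461 184.60433707]
[ 258  138   17   92 1397] [266. 183.] [array([ 439.5, -300.7]), array([104.2,  17.3]), np.float64(7.8)]
[ 424  164   86  110 3395] [467. 217.] [array([ 424.5, -530.1]), array([ 36.1, 136.7]), np.float64(77.0)]
```

View pics/w4.png

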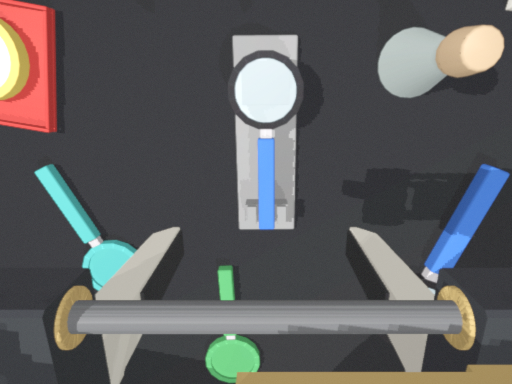

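The wrist view shows the handle upright at (266,183), measured as 104x17 mm at (0.4395,-0.3007) with yaw 7.8°, in agreement with the earlier estimate. The way down beside it is free, so I descend.

Request:
{"name": "servo_tool", "arguments": {
  "plan": "-0.004 0.002 0.03 -0.4;-0.004 0.002 0.06 -0.4;-0.004 0.002 0.09 -0.4;-0.004 0.002 0.11 -0.4;-0.004 0.002 0.13 -0.4;-0.004 0.002 0.145 -0.4;-0.004 0.002 0.157 -0.4;-0.004 0.002 0.164 -0.4;-0.004 0.002 0.168 -0.4;-0.004 0.002 0.168 -0.4;-0.004 0.002 0.168 -0.4"
}}

```text
t: 5.6
tool_pos: [0.4551, -0.299, 0.0357]
orientation: [3.133, 0.214, 0.002]
force: [0.2, -0.9, 0.0]
opening: 0.093
gripper_force: 0.0
```

Request:
{"name": "servo_tool", "arguments": {
  "plan": "0 0 0 0;0 0 0 0;0 0 0 0;0 0 0 0;0 0 0 0;0 0 0 0;0 0 0 0;0 0 0 0;0 0 0 0;0 0 0 0;0 0 0 0;0 0 0 0",
  "grip": 1,
  "grip_force": 22
}}

```text
t: 6.6
tool_pos: [0.4543, -0.2987, 0.0346]
orientation: [3.134, 0.214, -0.0]
force: [-0.6, 0.1, -0.1]
opening: 0.0171
gripper_force: 0.0
```

```bash
python3 hand.py w5 .044
```

```text
t 6.65 pos [ 0.4543 -0.2987  0.0346] yaw 7.8 MOVE [ 0.0011  0.0007 -0.0014] turn 0.4 F [-1.4  0.4  0.6] op 0.0136 gf 0.0
exp [265.65150463 256.80950419]
[ 249  170   32  130 3836] [264. 235.] [array([ 452.1, -298.7]), array([81.9, 17.6]), np.float64(7.7)]
```

The opening reads less than the 18 mm handle and no force shows. I wait a little and look.

Request:
{"name": "servo_tool", "arguments": {
  "plan": "0 0 0 0;0 0 0 0;0 0 0 0;0 0 0 0"
}}

```text
t: 6.98
tool_pos: [0.4544, -0.2987, 0.0346]
orientation: [-3.134, -0.214, -0.0]
force: [0.0, 0.1, -0.9]
opening: 0.0005
gripper_force: 0.0
```

```bash
python3 hand.py w6 .044
```

```text
t 7.03 pos [ 0.4543 -0.2987  0.0346] yaw 7.8 MOVE [ 0.0011  0.0007 -0.0014] turn 0.4 F [0.6 0.1 0.4] op 0.0002 gf 0.0
exp [265.66475918 256.81977984]
[ 249  170   32  130 1857] [264. 204.] [array([ 452.1, -298.4]), array([82. , 17.4]), np.float64(6.9)]
```

View pics/w6.png

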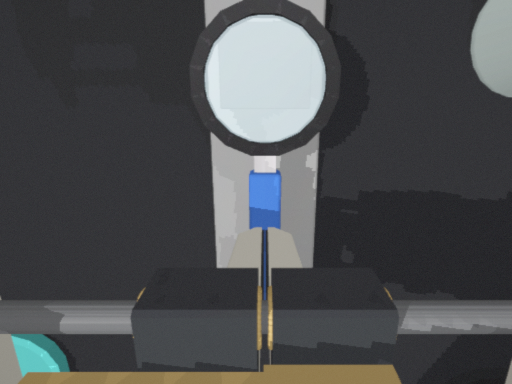

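The fingers are shut above the handle with nothing between them, so the tips stand higher than expected. I check the geometry from the scene camera.

```bash
python3 - <<'E'
from h import *
im,k=cam("wrist"); s=status.read_state(); M=R.from_rotvec(s["orientation"]).as_matrix(); p=s["tool_pos"]
for z in(-.03,-.02,-.01,0,.017): print(z,proj(k,p+M@[.0075,0,z]).round(0))
print("handle pt under pad, top z.044:",proj(k,p+M@[.0075,0,-(.044-p[2])]).round(0), "handle front end exp",proj(k,[.4395+.052*.991,-.3007+.052*.134,.044]).round(0), "lens c",proj(k,[.5386,-.2872,.04]).round(0))
im,k=cam("scene"); cv2.imwrite("pics/s7.png",cv2.resize(im[200:330,120:280],(800,650)[:2],interpolation=cv2.INTER_CUBIC)[:600])
print([proj(k,p+M@[0,0,z]).round(0) for z in(-.03,0,.017)])
E
```

```text
-0.03 [265. 239.]
-0.02 [265. 231.]
-0.01 [265. 224.]
0 [265. 217.]
0.017 [265. 208.]
handle pt under pad, top z.044: [265. 223.] handle front end exp [265. 173.] lens c [265.  81.]
[array([191., 271.]), array([193., 276.]), array([194., 278.])]
```

View pics/s7.png

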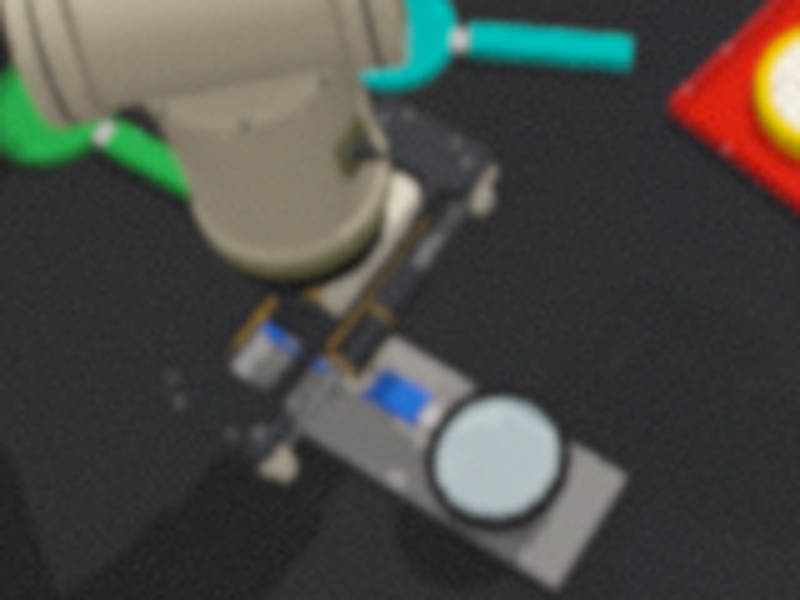

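The scene view shows closed fingers standing over the handle. In the wrist images the tips appear at row 228, where tips 17 mm ahead of the TCP would be at row 208. The tip spacing (168 px for 93 mm) gives the same answer: the real fingertips are about 15 mm behind the reported TCP, about 31 mm higher than stated. I open, lower 30 mm with a force check, then close.

Request:
{"name": "servo_tool", "arguments": {
  "plan": "0 0 0 0;0 0 0 0;0 0 0 0;0 0 0 0;0 0 0 0;0 0 0 0;0 0 0 0;0 0 0 0;0 0 0 0;0 0 0 0;0 0 0 0;0 0 0 0",
  "grip": -1
}}

```text
t: 8.13
tool_pos: [0.4544, -0.2987, 0.0346]
orientation: [-3.134, -0.214, -0.0]
force: [-0.4, 0.5, -0.7]
opening: 0.076
gripper_force: 0.0
```

Request:
{"name": "servo_tool", "arguments": {
  "plan": "0 0 0 0;0 0 0 0;0 0 0.004 0;0 0 0.008 0;0 0 0.012 0;0 0 0.015 0;0 0 0.018 0;0 0 0.02 0;0 0 0.02 0"
}}

```text
t: 8.88
tool_pos: [0.4539, -0.2984, 0.0139]
orientation: [-3.134, -0.214, 0.001]
force: [-0.2, -0.1, -0.7]
opening: 0.0928
gripper_force: 0.0
```

Request:
{"name": "servo_tool", "arguments": {
  "plan": "0 0 0.003 0;0 0 0.006 0;0 0 0.009 0;0 0 0.009 0"
}}

```text
t: 9.22
tool_pos: [0.4539, -0.2984, 0.0048]
orientation: [-3.134, -0.214, 0.001]
force: [-0.1, -0.1, -0.5]
opening: 0.0928
gripper_force: 0.0
```

Request:
{"name": "servo_tool", "arguments": {
  "plan": "0 0 0 0;0 0 0 0;0 0 0 0;0 0 0 0;0 0 0 0;0 0 0 0;0 0 0 0;0 0 0 0;0 0 0 0;0 0 0 0;0 0 0 0;0 0 0 0",
  "grip": 1,
  "grip_force": 22
}}

```text
t: 10.22
tool_pos: [0.4543, -0.2987, 0.0056]
orientation: [-3.134, -0.214, 0.0]
force: [0.1, -0.2, -0.3]
opening: 0.0177
gripper_force: 21.8
```

Request:
{"name": "servo_tool", "arguments": {
  "plan": "0 0 0 0;0 0 0 0;0 0 0 0;0 0 0 0;0 0 0 0"
}}

```text
t: 10.63
tool_pos: [0.4543, -0.2987, 0.0056]
orientation: [-3.134, -0.214, 0.0]
force: [-0.1, 0.0, 0.2]
opening: 0.0178
gripper_force: 22.0
```

Gripped: 17.8 mm opening at 22 N. Lift straight up.

Request:
{"name": "servo_tool", "arguments": {
  "plan": "0 0 -0.002 0;0 0 -0.006 0;0 0 -0.012 0;0 0 -0.019 0;0 0 -0.027 0;0 0 -0.035 0;0 0 -0.044 0;0 0 -0.052 0;0 0 -0.059 0;0 0 -0.065 0;0 0 -0.069 0;0 0 -0.07 0",
  "grip_force": 28
}}

```text
t: 11.63
tool_pos: [0.4548, -0.2991, 0.0766]
orientation: [3.133, 0.214, 0.002]
force: [-0.0, 0.4, -0.1]
opening: 0.018
gripper_force: 28.0
```

```bash
cat > lens.py <<'E'
import sys
from h import *
im,k=cam("wrist"); cv2.imwrite(f"pics/{sys.argv[1]}.png",im); go(.538,.0175,.0756,7.8)
s=status.read_state(); M=R.from_rotvec(s["orientation"]).as_matrix(); p=s["tool_pos"]
for nm,q in(("lens centre exp",[.085,0,-.035]),("far rim",[.085+.0385,0,-.0345]),("handle front",[.037,0,-.0395])): print(nm,proj(k,p+M@q).round(1))
g=cv2.cvtColor(im,cv2.COLOR_BGR2HSV); e=proj(k,p+M@[.085,0,-.035])
m=cv2.inRange(g,(0,0,0),(179,255,75))
m2=cv2.bitwise_not(m); n,l,st,c=cv2.connectedComponentsWithStats(m2); i=l[int(e[1]),int(e[0])]; print("glass",st[i],c[i].round(1),"label",i)
b=cv2.inRange(g,(100,120,50),(125,255,255)); n,l,st,c=cv2.connectedComponentsWithStats(b); print([(st[j].tolist()) for j in range(1,n) if st[j,4]>300])
E
python3 lens.py w8
```

```text
t 11.68 pos [ 0.4546 -0.2989  0.0763] yaw 7.8 MOVE [ 0.1256 -0.3022  0.0005] turn 0.0 F [ 1.3 -0.8 -0.1] op 0.0178 gf 28.0
lens centre exp [264.8  78.3]
far rim [264.7 -25.1]
handle front [264.9 188.8]
glass [  191     0   147   152 17830] [264.3  74.5] label 2
[[246, 184, 38, 116, 4154], [247, 334, 35, 35, 1169]]
```

View pics/w8.png

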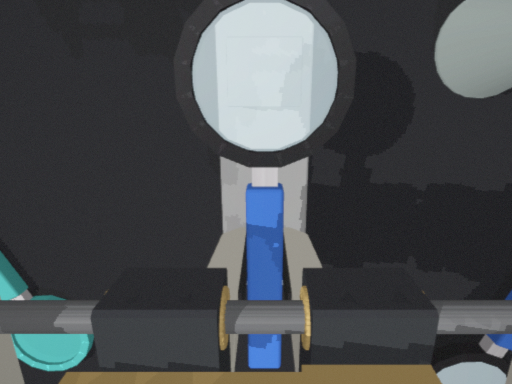

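The lens is in the fingers with its frame 180 px wide centred at (265,75). That puts the lens middle about 29 mm above the TCP, as expected if it is level. Carry it to the dish, smoothly, in two calls.

Request:
{"name": "servo_tool", "arguments": {
  "plan": "0.0005 -0.004 0 0;0.0015 -0.012 0 0;0.003 -0.024 0 0;0.005 -0.039 0 0;0.0075 -0.057 0 0;0.01 -0.076 0 0;0.0125 -0.095 0 0;0.015 -0.114 0 0;0.0175 -0.132 0 0;0.019 -0.145 0 0;0.02 -0.152 0 0;0.02 -0.154 0 0"
}}

```text
t: 12.68
tool_pos: [0.4531, -0.1418, 0.0755]
orientation: [-3.134, -0.217, 0.0]
force: [-0.1, 0.5, -1.0]
opening: 0.0176
gripper_force: 28.0
```

Request:
{"name": "servo_tool", "arguments": {
  "plan": "0.0005 -0.003 0 0;0.0015 -0.01 0 0;0.003 -0.021 0 0;0.005 -0.036 0 0;0.0075 -0.054 0.001 0;0.01 -0.073 0.001 0;0.0125 -0.092 0.001 0;0.015 -0.11 0.001 0;0.0175 -0.127 0.001 0;0.019 -0.14 0.001 0;0.02 -0.147 0.001 0;0.02 -0.148 0.001 0"
}}

```text
t: 13.68
tool_pos: [0.4529, 0.0071, 0.0746]
orientation: [-3.134, -0.215, 0.0]
force: [0.9, 0.1, -0.0]
opening: 0.0175
gripper_force: 28.0
```

```bash
python3 lens.py w9; python3 - <<'E'
from h import *
s=status.read_state(); M=R.from_rotvec(s["orientation"]).as_matrix(); p=s["tool_pos"]; L=p+M@[.085,0,-.0294]; print("lens est",L.round(4),"tool tilt",np.arccos(-M[2,2]).round(4))
im,k=cam("scene"); im2,k2=cam("top"); print(proj(k,L),proj(k2,L))
a=cv2.resize(im[150:260,230:390],(640,440),interpolation=cv2.INTER_CUBIC); cv2.imwrite("pics/f.png",a)
I,kw=cam("wrist"); print("wrist exp mid",proj(kw,L),"rim top near/far",proj(kw,p+M@[.0465,0,-.0344]),proj(kw,p+M@[.1235,0,-.0344]),"L/R",proj(kw,p+M@[.085,-.0385,-.0344]),proj(kw,p+M@[.085,.0385,-.0344]))
print("dish exp wrist",proj(kw,[.538,.0175,.02]))
cv2.imwrite("pics/fin.png",np.hstack([cv2.resize(I,(400,300)),cv2.resize(a,(400,300))]))
E
```

```text
t 13.73 pos [0.4529 0.0065 0.0746] yaw 7.86 MOVE [ 0.0858  0.0007 -0.001 ] turn 0.06 F [-0.3 -1.2 -1.3] op 0.0178 gf 28.0
lens centre exp [266.5  78.1]
far rim [266.6 -25.6]
handle front [266.5 189. ]
glass [  192     0   146   152 17702] [264.5  74.4] label 2
[[0, 7, 15, 82, 828], [245, 183, 40, 117, 4255], [247, 334, 35, 35, 1180]]
lens est [0.5371 0.0181 0.104 ] tool tilt 0.0001
[287.32749165 202.0790514 ] [248.1526688  162.87199905]
wrist exp mid [262.73060938  78.36700493] rim top near/far [262.97574696 165.88981241] [262.33743977 -25.88118191] L/R [172.77002918  78.01902612] [352.59237363  77.63749371]
dish exp wrist [264.23084081  82.67838045]
```

View pics/fin.png

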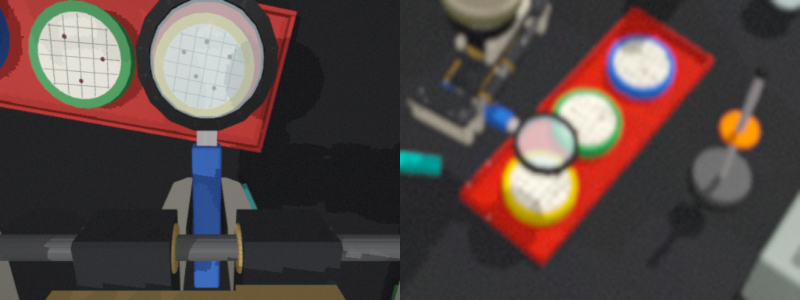

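The lens sits over the yellow dish: the frame is centred at about (264,75) in the wrist view, with the dish's rim concentric behind it. The estimated lens middle is (0.537,0.018,0.104), level. Hold, then hand in.

Request:
{"name": "servo_tool", "arguments": {
  "plan": "0 0 0 0;0 0 0 0;0 0 0 0;0 0 0 0;0 0 0 0;0 0 0 0;0 0 0 0;0 0 0 0;0 0 0 0;0 0 0 0;0 0 0 0;0 0 0 0"
}}

```text
t: 14.88
tool_pos: [0.453, 0.006, 0.0746]
orientation: [-3.134, -0.214, 0.0]
force: [-0.0, -0.1, -0.3]
opening: 0.0176
gripper_force: 28.0
```

Request:
{"name": "servo_tool", "arguments": {
  "plan": "0 0 0 0;0 0 0 0;0 0 0 0;0 0 0 0;0 0 0 0;0 0 0 0;0 0 0 0;0 0 0 0;0 0 0 0;0 0 0 0;0 0 0 0;0 0 0 0"
}}

```text
t: 15.88
tool_pos: [0.453, 0.0059, 0.0746]
orientation: [3.134, 0.214, 0.0]
force: [0.4, -0.3, -1.1]
opening: 0.018
gripper_force: 28.0
```

Request:
{"name": "servo_tool", "arguments": {
  "plan": "0 0 0 0;0 0 0 0;0 0 0 0;0 0 0 0;0 0 0 0;0 0 0 0;0 0 0 0;0 0 0 0;0 0 0 0;0 0 0 0;0 0 0 0;0 0 0 0"
}}

```text
t: 16.88
tool_pos: [0.4529, 0.0059, 0.0746]
orientation: [-3.134, -0.214, 0.0]
force: [-0.5, 0.3, -0.9]
opening: 0.0179
gripper_force: 28.0
```

```bash
python3 lens.py w10 | sed -n '1p;5p'; python3 -c "
from plant import robot
print(robot.close_job())"
```

```text
t 16.93 pos [0.453  0.0059 0.0746] yaw 7.81 MOVE [ 0.0858  0.0001 -0.001 ] turn 0.01 F [-0.3 -0.2 -1.2] op 0.0176 gf 28.0
glass [  192     0   146   152 17698] [264.5  74.4] label 2
the job is handed in; nothing more can be done
None
```

I handed the job in at about 17 s with the lens held level and still over the middle of the yellow dish, gripped at 28 N, its middle at about 0.104 m against a measured disc height of about 0.105 m; the first grip closed on air because the fingertips sit about 31 mm higher than stated, so I lowered 30 mm and gripped again, and no verdict came back.

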